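Lock a spring channel nut into the bench rail

ROBOT

A 7-joint arm with a two-finger parallel gripper is mounted at the origin on the work surface. World frame = base frame: x ahead of the robot, y to its left, z up, the work surface at z = 0. Lengths are in m, angles in rad, forces in N, time in s.
With the tool pointing down it reaches from about 0.4 to 0.85 m from the base axis. Payload 10.4 kg.
Tool frame: the origin (TCP) lies between the finger pads; the fingertips stand 14 mm ahead of it and the grasp point (between the pads) lies 5 mm behind it; z points along the fingers, y is the direction in which the jaws open and shut (so a half turn about z gives the same grasp; the last joint's range is limited). The gripper opens to 87 mm and grips with 3 to 60 N. Pads are 19 mm wide; open, the fingers measure 117 mm over their backs; the gripper's body (75 mm by 190 mm) begins 51 mm behind the grasp point.
Start: joints at [1.127, 0.332, -0.065, 1.46, 0.022, 1.35, -0.088], TCP at [0.255, -0.57, 0.237] pointing down, gripper open.
Joint ranges: [-2.6, 2.6], [-0.5, 2.12], [-1.47, 1.34], [0.16, 2.42], [-1.27, 4.41], [0.06, 2.06], [-2.6, 2.6]. Speed limits (rad/s): [2.22, 2.22, 2.79, 2.79, 3.14, 3.14, 3.14].

INTERFACE

Orientations are given as a unit quaternion [x, y, z, w].
In Python, from bench import readout, camera, calibration, order gives the robot as it stands.
- The arm moves only by the tool apply_moves, never from a script. Its argument "deltas" is a list of rows, each an object with "translation": the shift along the world's x, y, z in m, a list of three; "turn": the turn, a rotation vector about the world's x, y, z in rad, a list of three; "hand": the finger opening in m, from 0 to 0.087. A call has 1 to 5 rows; each row shifts and turns the pose as measured when the row begins; what a row does not reach is not made up. A row lasts 1/10 s, in which the tool goes at most 50 mm and 8.59 degrees, less where a joint would pass 70% of its speed; a pose out of reach is approached as far as the arm can. A call with a gripper value outside its range is refused whole. The fingers move at their own pace and stop on an object; "newtons" is the grip in N (left out, the last holds). Time passes only in rows, so rows that do not move let the fingers close. It gives the time, the measured TCP pose, the force and the opening at its end, in the units of the state.
- readout.read_state(): the state, without advancing time (a new reading comes with each control period).
- camera(name): name is "side" or "top"; returns the picture (400x640x3 uint8, red, green, blue); there is no depth.
- calibration(name): a dict with "fx", "fy", "cx", "cy" (pixels), "extrinsics" (4x4, takes a point from world to camera coordinates). Camera axes: x right, y down, z forward; pixel columns grow to the right and rows downward; lengths in m; the calibration is good to about 2 mm. A picture is of the moment at which its call begins. calibration takes no time and is no camera call.
- order.close_job(): hands the job in, once; it reports no verdict.
The state is a dict: "time": time; "joint_positions": joint angles; "joint_vel": joint speeds; "joint_torque": joint torques, N m; "ee_pos": TCP position; "eef_rot": TCP orientation; "ft_force": force on the tool from outside, world axes, zero at the start; "torque": the same for the moment, N m; "width": finger opening in m.
Only numpy, scipy, OpenCV 4.12 (cv2) and the standard library are available. Lean on these libraries where they do the work, as an engineer would, in place of code of your own. Each camera call takes 0.05 s, during which the arm holds its last target. There are 200 camera calls.

TASK

Take the spring channel nut by its orange grip out of the blue rack and lower it lengthwise through the slot of the aluminium bench rail, between the yellow bands. Press it down gently against its spring until the plate is under the lips, twist it ninety degrees, and let it rise so that its grooves catch the lips; then let go. The rail floats a little sideways, so find the slot by feel and never push hard on it, and leave everything else where it stands.

Things in the scene. Friction and masses are not known exactly. Their poses are not given: they have to be found in the camera images.
- nut_grip (a point): Centre of the orange grip of the loose spring channel nut (0.17 kg, upright, z up). Grip block 36 x 14 x 28 mm (x, y, z): pinch it across its 14 mm, along y. Below it, from -14 to -42 mm, a round steel shank 14 mm thick, then the steel plate. At the start the plate rests on the rack's top with its spring leg in a hole.
- nut: The spring channel nut; origin at the middle of its plate's underside, 52 mm below the grip centre. Plate 44.6 mm long (x), 22.5 mm wide (y), 10 mm thick, rounded ends. Its top has two open grooves along y, 6.7 mm wide, 4 mm deep, centred 14.9 mm either side of the middle.
- leg_tip (a point): Tip of the nut's coil-spring leg, 14 mm thick, 36 mm below the plate's underside (88 mm below the grip centre) when free. It pushes up towards the plate by at most 18 mm: 2 N to start, 11 N fully in, then solid. The rail must never be pushed with more than 30 N.
- rail_base: Fixed steel bed plate 100 x 330 x 6 mm with blue end blocks 34 mm high; origin at its underside's centre, y along the rail, x across. On it lies an aluminium channel, not listed itself, 300 mm long, 54 wide, 45 high, slot upward, on rubber pads (they give 1 mm per 12 N). It floats along x: the slot's centre line is anywhere up to 17 mm either side of the origin, kept there by 12 N of friction.
- rail_mouth (a point): Point at the height of the channel's top, 51 mm above the rail base's origin, over the bed's middle: NOT the true slot centre, which is up to 17 mm off along x. The slot is 26 mm wide, along y. Yellow bands on the lips at y = +-32 mm: the nut goes midway. Lips 3 mm thick, inner edges (3 mm thick) turned down to 8 mm below this point.
- rail_floor (a point): Height of the channel's inner floor, 42 mm below rail_mouth. Inside, the channel is 48 mm wide. To turn, the plate's top must be below the turned-down lip edges: grip centre less than 34 mm above rail_mouth; spring is solid at 28 mm. Locked (grooves on the lip edges) the grip centre is 38 mm above rail_mouth.
- rack: Fixed blue block rack 94 x 148 mm, 48 mm high, origin at its underside's centre; six round holes 19 mm wide, 38 mm deep, at x = +-23.5 mm and y = -47, 0, +47 mm. The nut stands in one, three capped vials in others.
- vial0: Amber vial with white cap, 16 mm wide, 55 mm tall, standing in a rack hole, top 17 mm above the rack; origin at its underside. Leave alone.
- vial1: Amber vial with black cap, 16 mm wide, 55 mm tall, standing in a rack hole, top 17 mm above the rack; origin at its underside. Leave alone.
- vial2: Amber vial with green cap, 16 mm wide, 55 mm tall, standing in a rack hole, top 17 mm above the rack; origin at its underside. Leave alone.
- bottle: Amber bottle 66 mm wide, 160 mm tall, origin at its underside. Leave alone.
- beaker: Glass cup 72 mm wide, 90 mm tall, origin at its underside. Leave alone.
- jar: White jar with blue lid 56 mm wide, 60 mm tall, origin at its underside. Leave alone.
- wrench: Steel wrench 160 mm long lying on the bench. Leave alone.
Mind the look-alikes: they are no part of the job. Of the things that look like the nut, the smallest one is meant.

How it is judged:
By the outcome, as a careful person would: the job done as asked, in the order asked, and still so for the second after the job is handed in, with the robot touching nothing.
It also fails if it takes over 67 s, if anything falls off the work surface, if the arm or the gripper's body presses on something with over 40 N, if the wrist force passes 120 N, or if a joint passes its speed limit or range.

## Working session

There is one attempt and no reset: what is moved stays moved. The work goes in short steps, Python scripts to look and compute and a tool call to move; the robot and the scene stay as the last step left them, time stands still between calls to the robot, and variables do not carry over. Pictures are saved under pics/ and viewed, about 8 in all and at most 12, crops included, and the job is handed in when it is done.

Besides the shell and the picture viewer there is one more tool, called after "Emit:" in YAML: its name, and indented under it one key for each argument. apply_moves: Moves the arm, as the interface text tells. Its arguments: {"type":"object","properties":{"deltas":{"type":"array","items":{"type":"object","properties":{"translation":{"type":"array","items":{"type":"number"}},"turn":{"type":"array","items":{"type":"number"}},"hand":{"type":"number"}}}},"newtons":{"type":"number"}},"required":["deltas"]}

```bash
mkdir -p pics; cat > h.py <<'E'
from bench import readout, camera, calibration, order
import numpy as np, cv2
def snap(n,f,crop=None,s=1):
    im=camera(n)[:,:,::-1].copy(); cv2.imwrite('pics/raw_'+f,im)
    if crop: im=im[crop[1]:crop[3],crop[0]:crop[2]]
    cv2.imwrite('pics/'+f,cv2.resize(im,None,fx=s,fy=s,interpolation=cv2.INTER_CUBIC))
def proj(n,p):
    c=calibration(n);q=np.array(c['extrinsics'])@np.append(p,1);return np.array([c['fx']*q[0]/q[2]+c['cx'],c['fy']*q[1]/q[2]+c['cy']])
def back(n,u,v,z):
    c=calibration(n);E=np.array(c['extrinsics']);d=E[:3,:3].T@np.array([(u-c['cx'])/c['fx'],(v-c['cy'])/c['fy'],1]);o=-E[:3,:3].T@E[:3,3]
    return o+d*(z-o[2])/d[2]
E
python3 - <<'E'
from h import *
snap('top','t1.png',None,1.25);snap('side','s1.png',None,1.25)
s=readout.read_state();print(s)
for n in('top','side'):
    E=np.array(calibration(n)['extrinsics']);print(n,-E[:3,:3].T@E[:3,3],E[:3,:3].round(3).tolist(),calibration(n)['fx'])
E
```

```text
{'time': 0.1, 'joint_positions': array([ 1.12738758,  0.33280586, -0.06468662,  1.4608348 ,  0.02159178,
        1.34991588, -0.08854285]), 'joint_vel': array([ 0.00142702, -0.00135703,  0.00034727, -0.00214095,  0.00061643,
        0.00245911, -0.00016276]), 'joint_torque': array([-3.63255640e-04, -6.24552441e+01,  2.41790107e-02, -3.90720606e+01,
       -6.14380999e-02,  3.66222498e-02,  4.38224799e-05]), 'ee_pos': array([ 0.25517172, -0.57018095,  0.23584598]), 'eef_rot': array([ 9.77950369e-01,  2.08836473e-01, -1.58648180e-04, -6.14308319e-04]), 'ft_force': array([-0.04792182,  0.50769252, -0.28539362]), 'torque': array([0.02355624, 0.03620459, 0.01859518]), 'width': 0.08713810469681593}
top [0.30546226 0.00198131 1.45140148] [[-0.091, -0.996, 0.0], [-0.971, 0.088, -0.224], [0.223, -0.02, -0.975]] 500.64786128385066
side [0.12525655 0.84667183 0.70470918] [[-0.883, -0.469, -0.017], [-0.239, 0.482, -0.843], [0.403, -0.74, -0.538]] 468.89897964389365
```

View pics/t1.png

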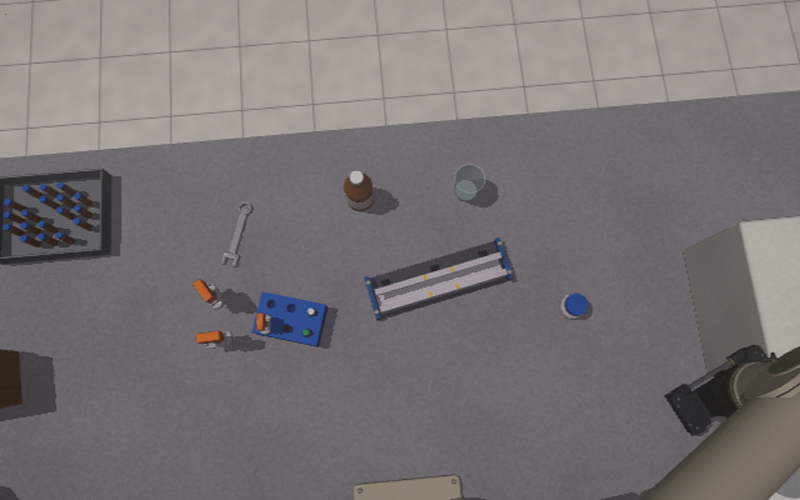

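View pics/s1.png

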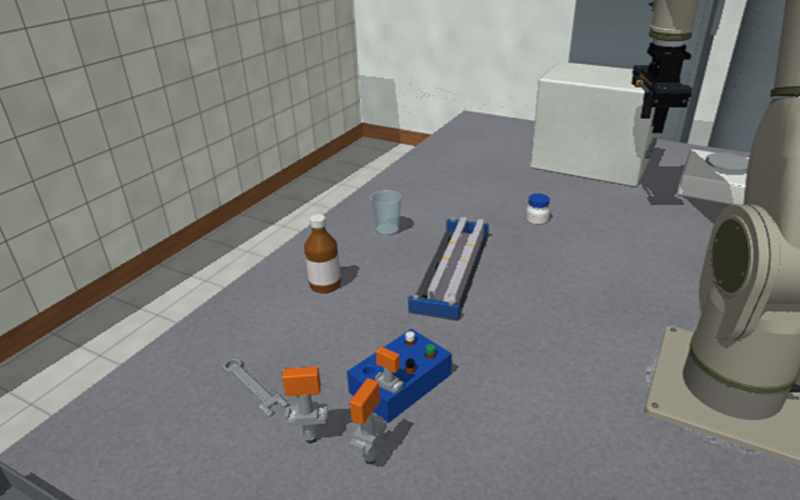

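Top view: the rack is around px (290,320) with the nut at its left edge (262,322), two larger look-alikes stand to its left, and the rail is around (438,280), about 15° off horizontal. Next I'll enlarge the rack and the rail.

```bash
python3 - <<'E'
from h import *
t=cv2.imread('pics/raw_t1.png');s=cv2.imread('pics/raw_s1.png')
R=lambda im,x0,y0,x1,y1,w,h:cv2.resize(im[y0:y1,x0:x1],(w,h),interpolation=cv2.INTER_CUBIC)
a=np.hstack([R(t,195,225,270,285,400,320),R(s,270,255,370,335,400,320)])   # x5.333, x4
b=np.hstack([R(t,285,185,415,259,455,259),R(s,320,170,395,258,221,259)])   # x3.5 , x2.943
b=np.hstack([b,np.zeros((259,800-b.shape[1],3),np.uint8)])
cv2.imwrite('pics/c1.png',np.vstack([a,b]))
E
```

```text
(no output)
```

View pics/c1.png

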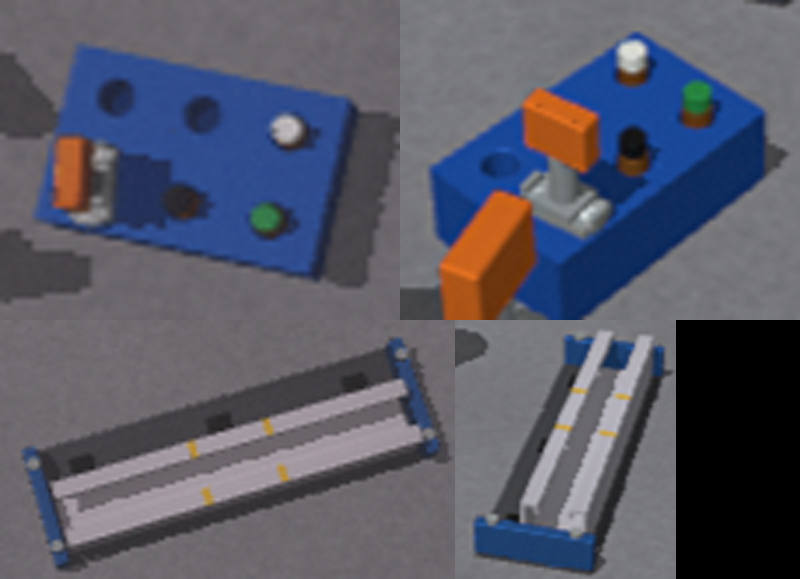

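The nut's grip shows clearly in both views, its long side across the rack end nearest the look-alikes. The four yellow bands are also clear in both (top crop (193,449), (268,425), (207,495), (283,472)). I'll fit the poses from both cameras.

```bash
cat >> h.py <<'E'
from scipy.optimize import minimize, least_squares
def omask(im):
    h=cv2.cvtColor(im,cv2.COLOR_BGR2HSV);return cv2.inRange(h,(4,150,90),(14,255,255))
def box(c,yaw,hx,hy,hz):
    R=np.array([[np.cos(yaw),-np.sin(yaw),0],[np.sin(yaw),np.cos(yaw),0],[0,0,1]])
    return np.array([c+R@np.array([a*hx,b*hy,d*hz]) for a in(-1,1) for b in(-1,1) for d in(-1,1)])
def sil(n,pts,K=8):
    m=np.zeros((400*K,640*K),np.uint8);p=np.array([(proj(n,q)+.5)*K for q in pts]);cv2.fillConvexPoly(m,cv2.convexHull(p.astype(np.float32)).astype(np.int32)[:,0],255)
    return cv2.resize(m,(640,400),interpolation=cv2.INTER_AREA)/255.
def tri(pix):
    return least_squares(lambda p:np.concatenate([proj(n,p)-uv for n,uv in pix.items()]),[.5,.1,.1])
E
python3 - <<'E'
from h import *
ims={n:cv2.imread(f'pics/raw_{n[0]}1.png') for n in('top','side')}
blobs={}
for n,im in ims.items():
    k,l,st,c=cv2.connectedComponentsWithStats(omask(im));blobs[n]=(l,st,c)
    print(n,[(i,st[i,4],c[i].round(1).tolist(),st[i,:4].tolist()) for i in range(1,k) if st[i,4]>15])
    h=cv2.cvtColor(im,cv2.COLOR_BGR2HSV);y=cv2.inRange(h,(17,110,120),(32,255,255))
    k,l,st,c=cv2.connectedComponentsWithStats(y)
    print(' yellow',[(st[i,4],c[i].round(2).tolist()) for i in range(1,k) if st[i,4]>2])
# rack fit
px=lambda a,s,ox,oy:[(a[0]+.5)/s+ox-.5,(a[1]+.5)/s+oy-.5]
obs=[((-47,1),'h',116,97),]
T=lambda u,v:np.array(px((u,v),5.333,195,225));S=lambda u,v:np.array(px((u,v),4,270,255))
# rack local: corners (top z) & caps
c=lambda a,b,z:(a*.047,b*.074,z)
P=[('top',T(80,45),c(1,1,.048)),('top',T(355,98),c(1,-1,.048)),('top',T(318,278),c(-1,-1,.048)),('top',T(40,220),c(-1,1,.048)),
('top',T(116,97),(.0235,.047,.048)),('top',T(202,114),(.0235,0,.048)),('top',T(288,129),(.0235,-.047,.065)),('top',T(267,217),(-.0235,-.047,.065)),
('side',S(640-400,33),c(1,-1,.048)),('side',S(765-400,112),c(-1,-1,.048)),('side',S(432-400,172),c(1,1,.048)),('side',S(555-400,262),c(-1,1,.048)),('side',S(232,45),(.0235,-.047,.065)),('side',S(297,87),(-.0235,-.047,.065))]
def f(q):
    C,s=np.cos(q[2]),np.sin(q[2])
    return np.concatenate([proj(n,(q[0]+C*p[0]-s*p[1],q[1]+s*p[0]+C*p[1],p[2]))-uv for n,uv,p in P])
r=least_squares(f,[.4,.2,.0]);print('rack',r.x.round(4),abs(r.fun).reshape(-1,2).round(1).tolist())
C,s=np.cos(r.x[2]),np.sin(r.x[2]);print('hole',r.x[0]-C*.0235-s*.047,r.x[1]-s*.0235+C*.047)
E
```

```text
top [(1, np.int32(130), [162.1, 231.9], [155, 224, 15, 17]), (2, np.int32(63), [207.9, 256.8], [206, 251, 5, 13]), (3, np.int32(133), [166.0, 269.1], [157, 265, 19, 9])]
 yellow [(np.int32(10), [361.1, 215.0]), (np.int32(9), [339.78, 221.78]), (np.int32(10), [365.5, 228.5]), (np.int32(11), [344.0, 235.0])]
side [(1, np.int32(420), [314.8, 107.5], [290, 100, 53, 16]), (2, np.int32(78), [249.5, 193.1], [244, 183, 14, 24]), (3, np.int32(17), [258.7, 191.9], [255, 188, 8, 9]), (23, np.int32(257), [309.7, 287.0], [301, 277, 18, 21]), (25, np.int32(630), [240.6, 304.5], [226, 293, 30, 24]), (27, np.int32(565), [291.3, 320.8], [280, 303, 23, 37])]
 yellow [(np.int32(5), [510.4, 64.4]), (np.int32(6), [361.5, 193.5]), (np.int32(7), [376.86, 195.57]), (np.int32(7), [356.14, 205.86]), (np.int32(5), [371.0, 208.0])]
rack [ 0.4848  0.2291 -0.2903] [[0.1, 0.2], [0.4, 0.6], [1.1, 0.1], [0.7, 0.1], [0.6, 0.5], [0.7, 0.6], [0.1, 0.3], [0.1, 0.5], [1.1, 1.0], [0.0, 0.8], [0.8, 1.4], [0.7, 0.2], [0.2, 0.6], [0.2, 0.3]]
hole 0.47570466642183756 0.28081543010797877
```

```bash
python3 - <<'E'
from h import *
ims={n:cv2.imread(f'pics/raw_{n[0]}1.png') for n in('top','side')}
def comp(n,uv):
    m=omask(ims[n]);k,l=cv2.connectedComponents(m);return (l==l[uv[1],uv[0]]).astype(float)
M={'top':comp('top',(208,257)),'side':comp('side',(309,287))}
def cost(q,h=(.018,.007,.014),z=.1,M=M):
    return sum(abs(sil(n,box(np.array([q[0],q[1],z]),q[2],*h))-M[n]).sum()/M[n].sum() for n in M)
best=min((minimize(cost,[.4757,.2808,y],method='Nelder-Mead',options=dict(initial_simplex=[[.4757,.2808,y],[.4807,.2808,y],[.4757,.2858,y],[.4757,.2808,y+.2]],maxfev=80)) for y in(-.6,-.3,0,.3)),key=lambda r:r.fun)
print('grip',best.x.round(4),best.fun)
for nm,a,b in(('A',(162.1,231.9),(240.6,304.5)),('B',(166,269.1),(291.3,320.8)),('nut',(207.9,256.8),(309.7,287))):
    r=tri({'top':a,'side':b});print(nm,r.x.round(3),abs(r.fun).max().round(1))
B=[((361.1,215),(361.5,193.5),1,-1),((339.78,221.78),(356.14,205.86),1,1),((365.5,228.5),(376.86,195.57),-1,-1),((344,235),(371,208),-1,1)]
t=[]
for a,b,_,_ in B:
    print('band',back('top',*a,.051).round(4),back('side',*b,.051).round(4),tri({'top':a,'side':b}).x.round(4))
for use in(('top',),('side',),('top','side')):
    def f(q):
        C,s=np.cos(q[2]),np.sin(q[2]);o=[]
        for a,b,i,j in B:
            X,Y=i*q[3],j*.032;p=(q[0]+C*X-s*Y,q[1]+s*X+C*Y,.051)
            for n,uv in(('top',a),('side',b)):
                if n in use:o.append(proj(n,p)-uv)
        return np.concatenate(o)
    r=least_squares(f,[.5,0,.2,.02]);print(use,r.x.round(4),abs(r.fun).max().round(2))
print('jar/bottle/beaker', back('top',460,245,.06).round(3),back('top',287,150,.1).round(3))
E
```

```text
Traceback (most recent call last):
  File "h.py", line 19, in sil
    m=np.zeros((400*K,640*K),np.uint8);p=np.array([(proj(n,q)+.5)*K for q in pts]);cv2.fillConvexPoly(m,cv2.convexHull(p.astype(np.float32)).astype(np.int32)[:,0],255)
                                                    ~~~~^^^^^
  File "h.py", line 8, in proj
    c=calibration(n);q=np.array(c['extrinsics'])@np.append(p,1);return np.array([c['fx']*q[0]/q[2]+c['cx'],c['fy']*q[1]/q[2]+c['cy']])
ValueError: time passes only in moves, steps and waits
```

```bash
sed -i '2a _cal=calibration\nimport functools\ncalibration=functools.lru_cache(None)(lambda n:_cal(n))' h.py
cat > fit.py <<'E'
from h import *
ims={n:cv2.imread(f'pics/raw_{n[0]}1.png') for n in('top','side')}
def comp(n,uv):
    m=omask(ims[n]);k,l=cv2.connectedComponents(m);return (l==l[uv[1],uv[0]]).astype(float)
M={'top':comp('top',(208,257)),'side':comp('side',(309,287))}
def cost(q,h=(.018,.007,.014),z=.1,M=M):
    return sum(abs(sil(n,box(np.array([q[0],q[1],z]),q[2],*h))-M[n]).sum()/M[n].sum() for n in M)
best=min((minimize(cost,[.4757,.2808,y],method='Nelder-Mead',options=dict(initial_simplex=[[.4757,.2808,y],[.4807,.2808,y],[.4757,.2858,y],[.4757,.2808,y+.2]],maxfev=80)) for y in(-.6,-.3,0,.3)),key=lambda r:r.fun)
print('grip',best.x.round(4),best.fun)
for nm,a,b in(('A',(162.1,231.9),(240.6,304.5)),('B',(166,269.1),(291.3,320.8)),('nut',(207.9,256.8),(309.7,287))):
    r=tri({'top':a,'side':b});print(nm,r.x.round(3),abs(r.fun).max().round(1))
B=[((361.1,215),(361.5,193.5),1,-1),((339.78,221.78),(356.14,205.86),1,1),((365.5,228.5),(376.86,195.57),-1,-1),((344,235),(371,208),-1,1)]
for a,b,_,_ in B:
    print('band',back('top',*a,.051).round(4),back('side',*b,.051).round(4),tri({'top':a,'side':b}).x.round(4))
for use in(('top',),('side',),('top','side')):
    def f(q):
        C,s=np.cos(q[2]),np.sin(q[2]);o=[]
        for a,b,i,j in B:
            X,Y=i*q[3],j*.032;p=(q[0]+C*X-s*Y,q[1]+s*X+C*Y,.051)
            for n,uv in(('top',a),('side',b)):
                if n in use:o.append(proj(n,p)-uv)
        return np.concatenate(o)
    r=least_squares(f,[.5,0,.2,.02]);print(use,r.x.round(4),abs(r.fun).max().round(2))
print('jar/bottle', back('top',460,245,.06).round(3),back('top',287,150,.1).round(3))
E
python3 fit.py
```

```text
grip [ 0.4766  0.2825 -0.1984] 0.917790445188019
A [0.549 0.396 0.123] 1.3
B [0.45  0.389 0.123] 1.1
nut [0.476 0.283 0.101] 0.7
band [ 0.5639 -0.1456  0.051 ] [ 0.5623 -0.1469  0.051 ] [ 0.5628 -0.1458  0.0517]
band [ 0.5499 -0.0831  0.051 ] [ 0.5491 -0.0845  0.051 ] [ 0.5491 -0.0833  0.0518]
band [ 0.5241 -0.1537  0.051 ] [ 0.5211 -0.1553  0.051 ] [ 0.5223 -0.1541  0.0517]
band [ 0.5111 -0.0912  0.051 ] [ 0.5107 -0.0922  0.051 ] [ 0.5107 -0.0913  0.0516]
('top',) [ 0.5372 -0.1184  0.2097  0.02  ] 0.13
('side',) [ 0.5358 -0.1197  0.1878  0.0203] 0.3
('top', 'side') [ 0.5364 -0.1189  0.1997  0.0202] 0.79
jar/bottle [ 0.452 -0.41   0.06 ] [0.76  0.048 0.1  ]
```

```bash
cat > fit2.py <<'E'
from h import *
ims={n:cv2.imread(f'pics/raw_{n[0]}1.png') for n in('top','side')}
def comp(n,uv):
    h=cv2.cvtColor(ims[n],cv2.COLOR_BGR2HSV);m=cv2.inRange(h,(2,110,40),(16,255,255));k,l=cv2.connectedComponents(m);return (l==l[uv[1],uv[0]]).astype(float)
M={'top':comp('top',(208,257)),'side':comp('side',(309,287))}
def parts(q):
    return {n:sil(n,box(np.array([q[0],q[1],.1]),q[2],.018,.007,.014)) for n in M}
for use in(('top',),('side',),('top','side')):
    def cost(q):
        o=0
        for n in use:
            a=sil(n,box(np.array([q[0]/100,q[1]/100,.1]),q[2],.018,.007,.014));o+=abs(a-M[n]).sum()/M[n].sum()
        return o
    R=[minimize(cost,[47.6,28.2,y],method='Nelder-Mead',options=dict(initial_simplex=[[47.6,28.2,y],[48,28.2,y],[47.6,28.6,y],[47.6,28.2,y+.15]],maxfev=120)) for y in(-.4,-.2,0)]
    b=min(R,key=lambda r:r.fun);print(use,b.x.round(3),round(b.fun,3))
a=parts(np.array([.4766,.2825,-.2]))
for n in M:print(n,M[n].sum(),a[n].sum())
A=a['top'];print(np.vstack([''.join('%d%s '%(min(9,A[v,u]*10),'#' if M['top'][v,u] else '.') for u in range(202,216)) for v in range(247,268)]))
E
python3 fit2.py
```

```text
('top',) [47.62  28.307 -0.133] 0.289
('side',) [47.538 28.154 -0.243] 0.14
('top', 'side') [47.57  28.239 -0.188] 0.463
top 83.0 107.50588235294119
side 273.0 310.6549019607843
[['0. 0. 0. 0. 0. 0. 0. 0. 0. 0. 0. 0. 0. 0. ']
 ['0. 0. 0. 0. 0. 0. 0. 0. 0. 0. 0. 0. 0. 0. ']
 ['0. 0. 0. 0. 0. 0. 0. 0. 0. 0. 0. 0. 0. 0. ']
 ['0. 0. 0. 0. 6. 5. 4. 3. 2. 0. 0. 0. 0. 0. ']
 ['0. 0. 0. 0. 9# 9# 9# 9# 9# 9. 4. 0. 0. 0. ']
 ['0. 0. 0. 2. 9# 9# 9# 9# 9# 9# 9. 4. 0. 0. ']
 ['0. 0. 0. 3. 9# 9# 9# 9# 9# 9# 9. 2. 0. 0. ']
 ['0. 0. 0. 5. 9# 9# 9# 9# 9# 9# 9. 1. 0. 0. ']
 ['0. 0. 0. 6. 9# 9# 9# 9# 9# 9# 9. 0. 0. 0. ']
 ['0. 0. 0. 8# 9# 9# 9# 9# 9# 9# 8. 0. 0. 0. ']
 ['0. 0. 0. 9# 9# 9# 9# 9# 9# 9# 6. 0. 0. 0. ']
 ['0. 0. 1. 9# 9# 9# 9# 9# 9# 9# 5. 0. 0. 0. ']
 ['0. 0. 3. 9# 9# 9# 9# 9# 9# 9# 3. 0. 0. 0. ']
 ['0. 0. 4. 9. 9# 9# 9# 9# 9# 9# 2. 0. 0. 0. ']
 ['0. 0. 6. 9# 9# 9# 9# 9# 9# 9# 0. 0. 0. 0. ']
 ['0. 0. 7. 9. 9# 9# 9# 9# 9# 9# 0. 0. 0. 0. ']
 ['0. 0. 9. 9# 9# 9# 9# 9# 9# 7. 0. 0. 0. 0. ']
 ['0. 0. 0. 4. 7. 8. 9. 9. 9# 6. 0. 0. 0. 0. ']
 ['0. 0. 0. 0. 0. 0. 0. 1. 2. 1. 0. 0. 0. 0. ']
 ['0. 0. 0. 0. 0. 0. 0. 0. 0. 0. 0. 0. 0. 0. ']
 ['0. 0. 0. 0. 0. 0. 0. 0. 0. 0. 0. 0. 0. 0. ']]
```

Emit:
apply_moves:
  deltas:
    - {"translation":[0.028,0.04,0.005],"turn":[0,0,0.14],"hand":0.087}
    - {"translation":[0.028,0.04,0.005],"turn":[0,0,0.14],"hand":0.087}
    - {"translation":[0.028,0.04,0],"turn":[0,0,0.14],"hand":0.087}
    - {"translation":[0.028,0.04,0],"turn":[0,0,0.14],"hand":0.087}
    - {"translation":[0.028,0.04,0],"turn":[0,0,0.14],"hand":0.087}

```text
time: 0.6
ee_pos: [0.391, -0.3687, 0.2431]
eef_rot: [0.844, 0.536, -0.003, -0.001]
ft_force: [0.0, -1.4, 0.6]
width: 0.0868
```

Emit:
apply_moves:
  deltas:
    - {"translation":[0.025,0.042,0],"turn":[0,0,0.14],"hand":0.087}
    - {"translation":[0.025,0.042,0],"turn":[0,0,0.14],"hand":0.087}
    - {"translation":[0.025,0.042,0],"turn":[0,0,0.14],"hand":0.087}
    - {"translation":[0,0.048,0],"turn":[0,0,0.14],"hand":0.087}
    - {"translation":[0,0.048,0],"turn":[0,0,0.14],"hand":0.087}

```text
time: 1.1
ee_pos: [0.4682, -0.1389, 0.2417]
eef_rot: [0.597, 0.802, -0.003, -0.001]
ft_force: [0.7, -0.4, 0.2]
width: 0.0871
```

Emit:
apply_moves:
  deltas:
    - {"translation":[0,0.048,0],"turn":[0,0,0.14],"hand":0.087}
    - {"translation":[0,0.048,0],"turn":[0,0,0.14],"hand":0.087}
    - {"translation":[0,0.048,0],"turn":[0,0,0.14],"hand":0.087}
    - {"translation":[0,0.048,0],"turn":[0,0,0.14],"hand":0.087}
    - {"translation":[0,0.048,0],"turn":[0,0,0.14],"hand":0.087}

```text
time: 1.6
ee_pos: [0.4655, 0.1104, 0.2409]
eef_rot: [0.272, 0.962, -0.004, 0.001]
ft_force: [1.2, 0.4, -0.4]
width: 0.0871
```

Emit:
apply_moves:
  deltas:
    - {"translation":[0.002,0.045,0],"turn":[0,0,0.1],"hand":0.087}
    - {"translation":[0.002,0.045,0],"turn":[0,0,0.1],"hand":0.07}
    - {"translation":[0.002,0.045,0],"turn":[0,0,0.1],"hand":0.06}
    - {"translation":[0.002,0.032,0],"turn":[0,0,0.06],"hand":0.06}
    - {"translation":[0,0,0],"turn":[0,0,0],"hand":0.06}

```text
time: 2.1
ee_pos: [0.4696, 0.2903, 0.2406]
eef_rot: [0.081, 0.997, -0.003, 0.001]
ft_force: [-1.1, 0.2, 0.1]
width: 0.064
```

Emit:
apply_moves:
  deltas:
    - {"translation":[0.006,-0.008,-0.03],"turn":[0,0,-0.03],"hand":0.06}
    - {"translation":[0,0,-0.03],"turn":[0,0,0],"hand":0.06}
    - {"translation":[0,0,0],"turn":[0,0,0],"hand":0.06}

```text
time: 2.4
ee_pos: [0.4753, 0.2825, 0.1787]
eef_rot: [0.096, 0.995, -0.003, 0.001]
ft_force: [0.2, 0.1, -0.8]
width: 0.0601
```

```bash
python3 - <<'E'
from h import *
snap('top','t2.png');snap('side','s2.png')
t=cv2.imread('pics/raw_t2.png');s=cv2.imread('pics/raw_s2.png')
R=lambda im,x0,y0,x1,y1,w,h:cv2.resize(im[y0:y1,x0:x1],(w,h),interpolation=cv2.INTER_CUBIC)
cv2.imwrite('pics/c2.png',np.hstack([R(t,150,205,250,305,400,400),R(s,260,225,360,325,400,400)]))
print(readout.read_state()['ee_pos'],readout.read_state()['eef_rot'])
# rail bed yaw from the block screws at z=.034
q=[back('top',(u+.5)/3.5+285-.5,(v+.5)/3.5+185-.5,.034) for u,v in((33,143),(57,227),(402,33),(430,114))]
a=(q[0]+q[1])/2;b=(q[2]+q[3])/2;d=a-b;print('bed mid',(a+b)/2,'yaw',np.arctan2(-d[0],d[1]),np.hypot(*d[:2]))
E
```

```text
[0.4767729  0.28353691 0.18226751] [ 0.09611426  0.9953653  -0.00143855  0.00281108]
bed mid [ 0.55108705 -0.11600447  0.034     ] yaw 0.20399451905071356 0.3197306734930749
```

View pics/c2.png

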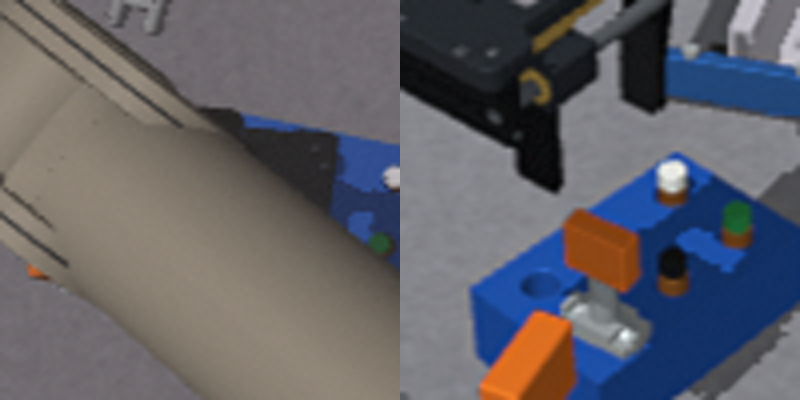

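The side view shows the open fingers above the grip, with the tips at about (540,180) and (640,105). The grip at (600,245) is free, and the arm hides the top view. Descending.

Emit:
apply_moves:
  deltas:
    - {"translation":[0,0,-0.03],"turn":[0,0,0],"hand":0.06}
    - {"translation":[0,0,-0.03],"turn":[0,0,0],"hand":0.06}
    - {"translation":[0,0,-0.02],"turn":[0,0,0],"hand":0.06}
    - {"translation":[0,0,0],"turn":[0,0,0],"hand":0.06}

```text
time: 2.9
ee_pos: [0.4811, 0.284, 0.108]
eef_rot: [0.098, 0.995, 0.001, 0.008]
ft_force: [0.2, -0.3, 0.0]
width: 0.0598
```

```bash
python3 - <<'E'
from h import *
s=readout.read_state();print(s['ee_pos'],s['eef_rot'],s['ft_force'],s['torque'])
E
```

```text
[0.48106171 0.28399536 0.10800121] [9.80886446e-02 9.95147768e-01 6.71393270e-04 7.68684882e-03] [ 0.24845162 -0.2821945   0.00374177] [ 0.09482654 -0.07912359  0.01044688]
```

Emit:
apply_moves:
  deltas:
    - {"translation":[-0.005,-0.0013,-0.006],"turn":[0,0.0155,0],"hand":0.06}
    - {"translation":[0,0,-0.004],"turn":[0,0,0],"hand":0.04}
    - {"translation":[0,0,0],"turn":[0,0,0],"hand":0.03}

```text
time: 3.2
ee_pos: [0.4779, 0.2835, 0.1021]
eef_rot: [0.099, 0.995, 0.001, 0.002]
ft_force: [-0.1, -0.1, -0.0]
width: 0.0508
```

```bash
cat >> h.py <<'E'
from scipy.spatial.transform import Rotation as Ro
def cor(p=None,phi=None):
    s=readout.read_state();R=Ro.from_quat(s['eef_rot']);x=R.as_matrix()[:,0];f=np.arctan2(x[1],x[0])
    ph=f if phi is None else phi
    w=(Ro.from_quat([np.cos(ph/2),np.sin(ph/2),0,0])*R.inv()).as_rotvec()
    print('t',round(s['time'],2),'p',s['ee_pos'].round(4),'phi',round(f,3),'turn',w.round(4),'move',None if p is None else (np.array(p)-s['ee_pos']).round(4),'F',s['ft_force'].round(1),'M',s['torque'].round(2),'w',round(s['width'],4),'q7',s['joint_positions'][6].round(2))
E
python3 -c "
from h import *
cor((.4757,.2824,.098),2.95)"
```

```text
t 3.2 p [0.4779 0.2835 0.1021] phi 2.944 turn [-0.002   0.0036  0.0062] move [-0.0022 -0.0011 -0.0041] F [-0.1 -0.1 -0. ] M [ 0.01 -0.12 -0.01] w 0.0508 q7 0.48
```

Emit:
apply_moves:
  deltas:
    - {"translation":[-0.002,-0.001,-0.004],"turn":[0,0.003,0],"hand":0.03}
    - {"translation":[0,0,0],"turn":[0,0,0],"hand":0.01}
    - {"translation":[0,0,0],"turn":[0,0,0],"hand":0.008}
    - {"translation":[0,0,0],"turn":[0,0,0],"hand":0.008}
    - {"translation":[0,0,0],"turn":[0,0,0],"hand":0.008}
  newtons: 20

```text
time: 3.7
ee_pos: [0.4767, 0.2828, 0.0998]
eef_rot: [0.099, 0.995, 0.002, 0.001]
ft_force: [1.6, 2.0, -2.4]
width: 0.014
```

```bash
python3 -c "
from h import *
cor((.4757,.2824,.098),2.95)"
```

```text
t 3.7 p [0.4767 0.2828 0.0998] phi 2.943 turn [-0.0028  0.0029  0.0065] move [-0.001  -0.0004 -0.0018] F [ 1.6  2.  -2.4] M [ 0.2  -0.22 -0.03] w 0.014 q7 0.48
```

Emit:
apply_moves:
  deltas:
    - {"translation":[0,0,0],"turn":[0,0,0],"hand":0.008}
    - {"translation":[0,0,0.02],"turn":[0,0,0],"hand":0.008}
    - {"translation":[0,0,0.025],"turn":[0,0,0],"hand":0.008}
    - {"translation":[0,0,0.03],"turn":[0,0,0],"hand":0.008}
    - {"translation":[0,0,0.03],"turn":[0,0,0],"hand":0.008}
  newtons: 35

```text
time: 4.2
ee_pos: [0.4735, 0.2808, 0.2029]
eef_rot: [0.098, 0.995, -0.001, -0.003]
ft_force: [0.4, 0.8, -1.6]
width: 0.0137
```

Emit:
apply_moves:
  deltas:
    - {"translation":[0,-0.01,0.02],"turn":[0,0,0],"hand":0.008}
    - {"translation":[0,-0.04,0],"turn":[0,0,-0.12],"hand":0.008}
    - {"translation":[0,-0.04,0],"turn":[0,0,-0.12],"hand":0.008}
    - {"translation":[0.01,-0.04,0],"turn":[0,0,-0.12],"hand":0.008}
    - {"translation":[0.01,-0.04,0],"turn":[0,0,-0.12],"hand":0.008}

```text
time: 4.7
ee_pos: [0.4916, 0.1138, 0.2284]
eef_rot: [0.333, 0.943, 0.003, -0.0]
ft_force: [1.6, 1.3, -1.3]
width: 0.0136
```

Emit:
apply_moves:
  deltas:
    - {"translation":[0.01,-0.04,0],"turn":[0,0,-0.12],"hand":0.008}
    - {"translation":[0.01,-0.04,0],"turn":[0,0,-0.12],"hand":0.008}
    - {"translation":[0.01,-0.04,0],"turn":[0,0,-0.12],"hand":0.008}
    - {"translation":[0.01,-0.04,0],"turn":[0,0,-0.12],"hand":0.008}
    - {"translation":[0,-0.03,0],"turn":[0,0,-0.1],"hand":0.008}

```text
time: 5.2
ee_pos: [0.5317, -0.086, 0.2282]
eef_rot: [0.6, 0.8, 0.002, 0.001]
ft_force: [-0.0, -0.2, -2.0]
width: 0.0141
```

```bash
python3 -c "
from h import *
cor((.5364,-.1189,.2),1.772)"
```

```text
t 5.2 p [ 0.5317 -0.086   0.2282] phi 1.855 turn [-0.0016  0.0042 -0.0834] move [ 0.0047 -0.0329 -0.0282] F [-0.  -0.2 -2. ] M [-0.01 -0.12 -0.01] w 0.0141 q7 0.27
```

Emit:
apply_moves:
  deltas:
    - {"translation":[0.005,-0.033,-0.025],"turn":[-0.0016,0.0042,-0.083],"hand":0.008}
    - {"translation":[0,0,-0.025],"turn":[0,0,0],"hand":0.008}
    - {"translation":[0,0,-0.01],"turn":[0,0,0],"hand":0.008}
    - {"translation":[0,0,0],"turn":[0,0,0],"hand":0.008}

```text
time: 5.6
ee_pos: [0.536, -0.1264, 0.1659]
eef_rot: [0.638, 0.77, -0.001, 0.0]
ft_force: [0.1, -0.2, -0.8]
width: 0.0136
```

```bash
python3 - <<'E'
from h import *
snap('top','t3.png');snap('side','s3.png')
t=cv2.imread('pics/raw_t3.png');s=cv2.imread('pics/raw_s3.png')
R=lambda im,x0,y0,x1,y1,w,h:cv2.resize(im[y0:y1,x0:x1],(w,h),interpolation=cv2.INTER_CUBIC)
cv2.imwrite('pics/c3.png',np.hstack([R(t,300,165,400,265,400,400),R(s,320,150,420,250,400,400)]))
cor((.5364,-.1189,.16),1.772)
E
```

```text
t 5.7 p [ 0.5369 -0.1257  0.1677] phi 1.758 turn [0.002  0.0016 0.0135] move [-0.0005  0.0068 -0.0077] F [ 0.  -0.7 -1.1] M [-0.03 -0.16 -0.04] w 0.0137 q7 0.22
```

View pics/c3.png

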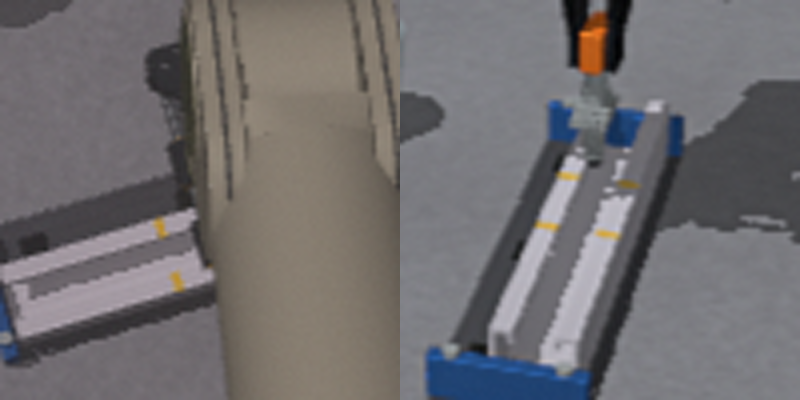

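Side view: the nut hangs upright over the slot, grip at crop (593,47) and leg tip near (592,155), with the bands at y 175 to 235. The plate lies along the slot, and the arm hides the top view. I'll compare with the predicted projections.

```bash
python3 - <<'E'
from h import *
s=cv2.imread('pics/raw_s3.png');m=omask(s)[150:200,320:420];k,l,st,c=cv2.connectedComponentsWithStats(m)
print([(st[i,4],(c[i]+[320,150]).round(1),st[i,:4]) for i in range(1,k) if st[i,4]>10])
p=np.array([.5369,-.1257,.1677])
for d in(0,-.014,.014,-.052,-.088):print(d,proj('side',p+[0,0,d]).round(1))
for dx in(-.005,.005):print(proj('side',p+[dx,0,0]).round(1))
g=cv2.cvtColor(s,cv2.COLOR_BGR2GRAY)
for v in range(176,192,2):print(v,g[v,356:382])
E
```

```text
[(np.int32(84), array([367.9, 160.7]), array([45,  3,  7, 16], dtype=int32))]
0 [368.2 159.8]
-0.014 [368.1 164.8]
0.014 [368.4 154.8]
-0.052 [367.6 178. ]
-0.088 [367.3 190.1]
[370.1 160.2]
[366.4 159.4]
176 [111  93  80  74  87 118 116 126 143 145 139 135 133 130 105  90  81  77
 114 132 132 129 128 127 127 140]
178 [118  83  60  61  61  60  68 125 138 133 133 132 115 120 132 125  93  63
  50  65  70  69  73  76  77 105]
180 [115  81  60  60  59  62 101 126 129 128 123 126 129 112 132 117  74  48
  46  57  62  62  60  66  89 105]
182 [117  83  60  60  60  60  67  72  85 100 100  98 103 103 120  90  51  43
  47  58  62  59  61  87 106 110]
184 [115  82  62  60  61  60  59  71 100  99  89  92  89  90  88  64  43  45
  47  46  55  59  69 100 110 110]
186 [ 82  64  63  67  67  65  75 100 116 102  88  85  89  87  90  90  81  68
  64  64  74  76  99 110 110 108]
188 [ 63  66  68  59  53  68 102 113 118 124  99  86  87  80  87 102 107 108
 106 105 116 113 108 109 110 110]
190 [ 64  67  59  35  66 164 193 192 186 185 122  61  49  51  79 101 105 111
 164 181 148 116 108 108 109 103]
```

Emit:
apply_moves:
  deltas:
    - {"translation":[-0.001,0.0068,-0.005],"turn":[0.002,0.0016,0.015],"hand":0.008}
    - {"translation":[0,0,-0.01],"turn":[0,0,0],"hand":0.008}
    - {"translation":[0,0,0],"turn":[0,0,0],"hand":0.008}

```text
time: 6.0
ee_pos: [0.5373, -0.1163, 0.1543]
eef_rot: [0.63, 0.777, 0.001, 0.002]
ft_force: [0.2, 0.0, -2.7]
width: 0.0139
```

```bash
python3 -c "
from h import *
cor((.5358,-.119,.115),1.775)"
```

```text
t 6.0 p [ 0.5373 -0.1163  0.1543] phi 1.779 turn [ 0.0007  0.004  -0.0037] move [-0.0015 -0.0027 -0.0393] F [ 0.2  0.  -2.7] M [-0.   -0.03  0.03] w 0.0139 q7 0.21
```

Emit:
apply_moves:
  deltas:
    - {"translation":[-0.0015,-0.0027,-0.01],"turn":[0,0.004,0],"hand":0.008}
    - {"translation":[0,0,-0.01],"turn":[0,0,0],"hand":0.008}
    - {"translation":[0,0,-0.01],"turn":[0,0,0],"hand":0.008}
    - {"translation":[0,0,-0.005],"turn":[0,0,0],"hand":0.008}
    - {"translation":[0,0,0],"turn":[0,0,0],"hand":0.008}

```text
time: 6.5
ee_pos: [0.5355, -0.119, 0.116]
eef_rot: [0.63, 0.777, -0.0, -0.0]
ft_force: [0.1, -0.6, -1.7]
width: 0.0133
```

```bash
python3 -c "
from h import *
cor((.5358,-.119,.11),1.775)"
```

```text
t 6.5 p [ 0.5355 -0.119   0.116 ] phi 1.779 turn [ 0.0007 -0.0007 -0.0041] move [ 0.0003  0.     -0.006 ] F [ 0.1 -0.6 -1.7] M [ 0.04 -0.11  0.01] w 0.0133 q7 0.2
```

Emit:
apply_moves:
  deltas:
    - {"translation":[0,0,-0.004],"turn":[0,0,0],"hand":0.008}
    - {"translation":[0,0,-0.004],"turn":[0,0,0],"hand":0.008}
    - {"translation":[0,0,-0.002],"turn":[0,0,0],"hand":0.008}
    - {"translation":[0,0,0],"turn":[0,0,0],"hand":0.008}

```text
time: 6.9
ee_pos: [0.5358, -0.1191, 0.1054]
eef_rot: [0.63, 0.777, -0.0, 0.0]
ft_force: [0.0, 0.2, -1.8]
width: 0.0139
```

```bash
python3 -c "
from h import *
cor((.5358,-.119,.10),1.775)"
```

```text
t 6.9 p [ 0.5358 -0.1191  0.1054] phi 1.779 turn [ 0.0007 -0.0002 -0.004 ] move [ 0.      0.0001 -0.0054] F [ 0.   0.2 -1.8] M [ 0.05 -0.11  0.  ] w 0.0139 q7 0.19
```

Emit:
apply_moves:
  deltas:
    - {"translation":[0,0,-0.002],"turn":[0,0,0],"hand":0.008}
    - {"translation":[0,0,-0.002],"turn":[0,0,0],"hand":0.008}

```text
time: 7.1
ee_pos: [0.5362, -0.1191, 0.1017]
eef_rot: [0.63, 0.777, -0.0, 0.001]
ft_force: [-1.0, -0.9, -1.4]
width: 0.0139
```

Emit:
apply_moves:
  deltas:
    - {"translation":[0,0,-0.002],"turn":[0,0,0],"hand":0.008}

```text
time: 7.2
ee_pos: [0.5362, -0.1191, 0.0997]
eef_rot: [0.63, 0.777, -0.0, 0.001]
ft_force: [0.3, 0.2, -1.5]
width: 0.0139
```

```bash
python3 -c "
from h import *
cor((.5358,-.119,.10),1.775)"
```

```text
t 7.2 p [ 0.5362 -0.1191  0.0997] phi 1.779 turn [ 0.0011  0.0011 -0.0039] move [-0.0004  0.0001  0.0003] F [ 0.3  0.2 -1.5] M [ 0.01 -0.11  0.01] w 0.0139 q7 0.19
```

Emit:
apply_moves:
  deltas:
    - {"translation":[-0.0003,0,-0.002],"turn":[0,0.001,0],"hand":0.008}
    - {"translation":[0,0,-0.002],"turn":[0,0,0],"hand":0.008}

```text
time: 7.4
ee_pos: [0.5361, -0.1192, 0.0955]
eef_rot: [0.63, 0.777, -0.0, 0.0]
ft_force: [-0.5, 0.3, 0.9]
width: 0.0139
```

Emit:
apply_moves:
  deltas:
    - {"translation":[0,0,-0.002],"turn":[0,0,0],"hand":0.008}

```text
time: 7.5
ee_pos: [0.5361, -0.1192, 0.0936]
eef_rot: [0.63, 0.777, -0.0, 0.001]
ft_force: [-1.0, 0.0, 1.4]
width: 0.0136
```

Emit:
apply_moves:
  deltas:
    - {"translation":[0,0,-0.002],"turn":[0,0,0],"hand":0.008}

```text
time: 7.6
ee_pos: [0.5361, -0.1192, 0.0916]
eef_rot: [0.63, 0.777, -0.0, 0.001]
ft_force: [-0.6, -0.3, 2.5]
width: 0.0135
```

```bash
python3 -c "
from h import *
cor((.5358,-.119,.10),1.775)"
```

```text
t 7.6 p [ 0.5361 -0.1192  0.0916] phi 1.779 turn [ 0.0014  0.0004 -0.0039] move [-0.0003  0.0002  0.0084] F [-0.6 -0.3  2.5] M [ 0.1   0.36 -0.01] w 0.0135 q7 0.18
```

Emit:
apply_moves:
  deltas:
    - {"translation":[-0.0003,0,-0.002],"turn":[0.001,0,0],"hand":0.008}
    - {"translation":[0,0,-0.002],"turn":[0,0,0],"hand":0.008}

```text
time: 7.8
ee_pos: [0.5361, -0.1193, 0.0879]
eef_rot: [0.63, 0.777, 0.0, 0.001]
ft_force: [-2.6, -0.4, 4.3]
width: 0.0138
```

Emit:
apply_moves:
  deltas:
    - {"translation":[0,0,-0.002],"turn":[0,0,0],"hand":0.008}
    - {"translation":[0,0,-0.002],"turn":[0,0,0],"hand":0.008}

```text
time: 8.0
ee_pos: [0.5362, -0.1193, 0.0841]
eef_rot: [0.63, 0.777, -0.0, 0.001]
ft_force: [-3.5, 0.4, 6.4]
width: 0.0135
```

```bash
python3 -c "
from h import *
cor((.5361,-.119,.0815),1.775)"
```

```text
t 8.0 p [ 0.5362 -0.1193  0.0841] phi 1.779 turn [ 0.001   0.0011 -0.0038] move [-0.0001  0.0003 -0.0026] F [-3.5  0.4  6.4] M [0.15 0.7  0.03] w 0.0135 q7 0.18
```

Emit:
apply_moves:
  deltas:
    - {"translation":[-0.0008,0,-0.0015],"turn":[0,0,0],"hand":0.008}
    - {"translation":[0,0,-0.0012],"turn":[0,0,0],"hand":0.008}

```text
time: 8.2
ee_pos: [0.5361, -0.1192, 0.082]
eef_rot: [0.63, 0.777, 0.0, 0.001]
ft_force: [-4.0, 0.6, 7.2]
width: 0.0137
```

```bash
python3 -c "
from h import *
cor((.5358,-.119,.0815),1.775)"
```

```text
t 8.2 p [ 0.5361 -0.1192  0.082 ] phi 1.779 turn [ 0.0013  0.0026 -0.0039] move [-0.0003  0.0002 -0.0005] F [-4.   0.6  7.2] M [0.05 0.78 0.01] w 0.0137 q7 0.18
```

Emit:
apply_moves:
  deltas:
    - {"translation":[0,0,-0.0004],"turn":[0,0.0,-0.1],"hand":0.008}
    - {"translation":[0,0,0],"turn":[0,0,-0.1],"hand":0.008}
    - {"translation":[0,0,0],"turn":[0,0,-0.1],"hand":0.008}

```text
time: 8.5
ee_pos: [0.5373, -0.1195, 0.0829]
eef_rot: [0.742, 0.671, 0.001, 0.003]
ft_force: [-1.9, 0.5, 6.9]
width: 0.0139
```

```bash
python3 -c "
from h import *
cor((.5358,-.119,.0815))"
```

```text
t 8.5 p [ 0.5373 -0.1195  0.0829] phi 1.47 turn [ 0.0028  0.0047 -0.    ] move [-0.0015  0.0005 -0.0014] F [-1.9  0.5  6.9] M [ 0.1   0.47 -0.02] w 0.0139 q7 -0.12
```

Turning freely. I'll correct the small drift and go on.

Emit:
apply_moves:
  deltas:
    - {"translation":[-0.001,0.0003,-0.0014],"turn":[0.002,0.004,-0.08],"hand":0.008}
    - {"translation":[0,0,-0.0004],"turn":[0,0.001,-0.1],"hand":0.008}
    - {"translation":[0,0,-0.0004],"turn":[0,0.001,-0.1],"hand":0.008}
    - {"translation":[0,0,-0.0004],"turn":[0,0.001,-0.1],"hand":0.008}

```text
time: 8.9
ee_pos: [0.5389, -0.1195, 0.0827]
eef_rot: [0.859, 0.512, 0.0, 0.002]
ft_force: [-2.6, 0.6, 6.9]
width: 0.0137
```

```bash
python3 -c "
from h import *
cor((.5358,-.119,.0815))"
```

```text
t 8.9 p [ 0.5389 -0.1195  0.0827] phi 1.074 turn [ 0.0032  0.0026 -0.    ] move [-0.0031  0.0005 -0.0012] F [-2.6  0.6  6.9] M [0.09 0.44 0.01] w 0.0137 q7 -0.49
```

Emit:
apply_moves:
  deltas:
    - {"translation":[-0.0025,0.0003,-0.001],"turn":[0.003,0.003,0],"hand":0.008}
    - {"translation":[-0.001,0,-0.0003],"turn":[0,0.001,-0.08],"hand":0.008}
    - {"translation":[-0.0004,0,-0.0003],"turn":[0.001,0.001,-0.08],"hand":0.008}

```text
time: 9.2
ee_pos: [0.5383, -0.1196, 0.0836]
eef_rot: [0.899, 0.438, 0.002, 0.002]
ft_force: [-3.7, 1.6, 5.8]
width: 0.0139
```

```bash
python3 -c "
from h import *
cor((.5358,-.119,.0815))"
```

```text
t 9.2 p [ 0.5383 -0.1196  0.0836] phi 0.906 turn [0.0013 0.0048 0.    ] move [-0.0025  0.0006 -0.0021] F [-3.7  1.6  5.8] M [0.27 1.02 0.07] w 0.0139 q7 -0.65
```

Emit:
apply_moves:
  deltas:
    - {"translation":[-0.0015,0.0004,-0.002],"turn":[0.001,0.004,0],"hand":0.008}
    - {"translation":[0,0,0],"turn":[0,0,0],"hand":0.008}

```text
time: 9.4
ee_pos: [0.5383, -0.1196, 0.0829]
eef_rot: [0.9, 0.436, 0.002, 0.002]
ft_force: [-2.3, 1.1, 4.6]
width: 0.0136
```

```bash
python3 -c "
from h import *
cor((.5358,-.119,.0815))"
```

```text
t 9.4 p [ 0.5383 -0.1196  0.0829] phi 0.903 turn [0.0016 0.0042 0.    ] move [-0.0025  0.0006 -0.0014] F [-2.3  1.1  4.6] M [ 0.09  0.84 -0.01] w 0.0136 q7 -0.65
```

Emit:
apply_moves:
  deltas:
    - {"translation":[-0.003,0.0005,-0.0015],"turn":[0.001,0.004,-0.1],"hand":0.008}
    - {"translation":[-0.001,0,-0.0008],"turn":[0.001,0.003,-0.1],"hand":0.008}

```text
time: 9.6
ee_pos: [0.537, -0.1194, 0.0825]
eef_rot: [0.94, 0.342, 0.001, 0.001]
ft_force: [-1.0, 0.0, 6.1]
width: 0.0135
```

```bash
python3 -c "
from h import *
cor((.5358,-.119,.0815))"
```

```text
t 9.6 p [ 0.537  -0.1194  0.0825] phi 0.699 turn [0.0009 0.0032 0.    ] move [-0.0012  0.0004 -0.001 ] F [-1.   0.   6.1] M [ 0.08  0.13 -0.01] w 0.0135 q7 -0.85
```

Emit:
apply_moves:
  deltas:
    - {"translation":[-0.002,0.0003,-0.0012],"turn":[0.001,0.003,-0.1],"hand":0.008}
    - {"translation":[-0.001,0,-0.0008],"turn":[0.001,0.002,-0.1],"hand":0.008}

```text
time: 9.8
ee_pos: [0.5365, -0.1193, 0.0824]
eef_rot: [0.97, 0.243, 0.002, 0.001]
ft_force: [-0.8, -0.1, 7.4]
width: 0.0138
```

Emit:
apply_moves:
  deltas:
    - {"translation":[-0.001,0.0003,-0.001],"turn":[0.001,0.002,-0.1],"hand":0.008}
    - {"translation":[-0.001,0,-0.0008],"turn":[0.001,0.002,-0.1],"hand":0.008}

```text
time: 10.0
ee_pos: [0.5366, -0.1192, 0.0822]
eef_rot: [0.99, 0.141, 0.002, 0.0]
ft_force: [-0.4, 0.2, 7.3]
width: 0.0136
```

```bash
python3 -c "
from h import *
cor((.5358,-.119,.0815),.204)"
```

```text
t 10.0 p [ 0.5366 -0.1192  0.0822] phi 0.282 turn [-0.      0.0049 -0.0782] move [-0.0008  0.0002 -0.0007] F [-0.4  0.2  7.3] M [ 0.13  0.13 -0.01] w 0.0136 q7 -1.24
```

Emit:
apply_moves:
  deltas:
    - {"translation":[-0.001,0.0002,-0.0008],"turn":[0,0.005,-0.08],"hand":0.008}
    - {"translation":[-0.0003,0,-0.0003],"turn":[0,0.001,0],"hand":0.008}

```text
time: 10.2
ee_pos: [0.5371, -0.1192, 0.0827]
eef_rot: [0.995, 0.097, 0.001, 0.001]
ft_force: [-2.4, 1.2, 7.2]
width: 0.0136
```

```bash
python3 - <<'E'
from h import *
cor((.5358,-.119,.0815),.204)
snap('top','t4.png');snap('side','s4.png')
t=cv2.imread('pics/raw_t4.png');s=cv2.imread('pics/raw_s4.png')
R=lambda im,x0,y0,x1,y1,w,h:cv2.resize(im[y0:y1,x0:x1],(w,h),interpolation=cv2.INTER_CUBIC)
cv2.imwrite('pics/c4.png',np.hstack([R(t,280,175,400,265,400,300),R(s,330,160,405,235,400,400)[:300]]))
E
```

```text
t 10.2 p [ 0.5371 -0.1192  0.0827] phi 0.195 turn [0.0009 0.0028 0.009 ] move [-0.0013  0.0002 -0.0012] F [-2.4  1.2  7.2] M [0.18 0.75 0.02] w 0.0136 q7 -1.33
```

View pics/c4.png

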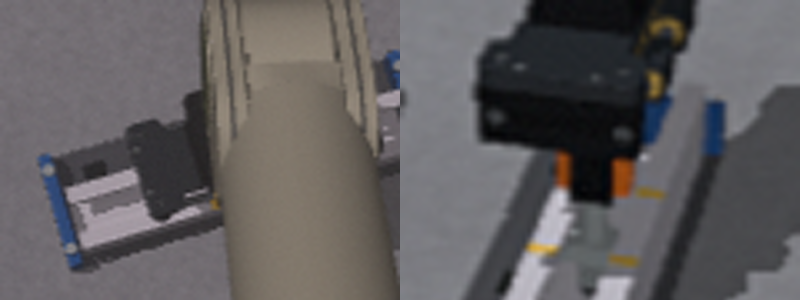

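The side view shows the plate turned across under the lips, with the grip's long side across the rail and the shank midway between the bands. Letting it rise slowly.

Emit:
apply_moves:
  deltas:
    - {"translation":[-0.001,0,0.0005],"turn":[0.001,0.003,0.009],"hand":0.008}
    - {"translation":[0,0,0.0015],"turn":[0,0,0],"hand":0.008}

```text
time: 10.5
ee_pos: [0.5371, -0.1192, 0.0856]
eef_rot: [0.995, 0.103, 0.001, 0.0]
ft_force: [-2.6, -0.7, 4.5]
width: 0.0138
```

Emit:
apply_moves:
  deltas:
    - {"translation":[0,0,0.0015],"turn":[0,0,0],"hand":0.008}

```text
time: 10.6
ee_pos: [0.5371, -0.1192, 0.0873]
eef_rot: [0.995, 0.103, 0.001, 0.0]
ft_force: [-3.4, 0.5, 4.4]
width: 0.0135
```

```bash
python3 -c "
from h import *
cor((.5358,-.119,.089),.204)"
```

```text
t 10.6 p [ 0.5371 -0.1192  0.0873] phi 0.207 turn [ 0.0005  0.0019 -0.0034] move [-0.0013  0.0002  0.0017] F [-3.4  0.5  4.4] M [ 0.08  0.76 -0.03] w 0.0135 q7 -1.31
```

Emit:
apply_moves:
  deltas:
    - {"translation":[0,0,0.001],"turn":[0,0.001,0],"hand":0.008}

```text
time: 10.7
ee_pos: [0.537, -0.1192, 0.0884]
eef_rot: [0.995, 0.104, 0.0, 0.0]
ft_force: [-1.9, 1.3, 1.9]
width: 0.0138
```

Emit:
apply_moves:
  deltas:
    - {"translation":[0,0,0.001],"turn":[0,0,0],"hand":0.008}
    - {"translation":[0,0,0],"turn":[0,0,0],"hand":0.008}

```text
time: 10.9
ee_pos: [0.5369, -0.1192, 0.0887]
eef_rot: [0.995, 0.104, 0.0, 0.0]
ft_force: [0.2, 0.6, -0.6]
width: 0.0139
```

```bash
python3 -c "
from h import *
cor((.5358,-.119,.089),.204)"
```

```text
t 10.9 p [ 0.5369 -0.1192  0.0887] phi 0.207 turn [ 0.0004  0.0008 -0.0034] move [-0.0011  0.0002  0.0003] F [ 0.2  0.6 -0.6] M [-0.1  -0.13 -0.04] w 0.0139 q7 -1.31
```

The force fell from about 4 N to 0 at a grip height of 0.0887, against 0.089 expected, so the lips carry the spring load. Releasing.

Emit:
apply_moves:
  deltas:
    - {"translation":[0,0,0],"turn":[0,0,0],"hand":0.025}
    - {"translation":[0,0,0],"turn":[0,0,0],"hand":0.04}
    - {"translation":[0,0,0],"turn":[0,0,0],"hand":0.05}
    - {"translation":[0,0,0],"turn":[0,0,0],"hand":0.05}

```text
time: 11.3
ee_pos: [0.5371, -0.1192, 0.0883]
eef_rot: [0.995, 0.104, 0.0, 0.0]
ft_force: [-0.2, -0.4, 0.7]
width: 0.0378
```

Emit:
apply_moves:
  deltas:
    - {"translation":[0,0,0.015],"turn":[0,0,0],"hand":0.05}
    - {"translation":[0,0,0.03],"turn":[0,0,0],"hand":0.05}
    - {"translation":[0,0,0.04],"turn":[0,0,0],"hand":0.05}
    - {"translation":[0,0,0.04],"turn":[0,0,0],"hand":0.05}
    - {"translation":[0,0,0.02],"turn":[0,0,0],"hand":0.05}

```text
time: 11.8
ee_pos: [0.5343, -0.1183, 0.2396]
eef_rot: [0.995, 0.104, -0.002, -0.001]
ft_force: [0.3, 0.2, 0.6]
width: 0.0495
```

Emit:
apply_moves:
  deltas:
    - {"translation":[-0.02,-0.045,0],"turn":[0,0,0],"hand":0.05}
    - {"translation":[-0.02,-0.045,0],"turn":[0,0,0],"hand":0.05}
    - {"translation":[-0.02,-0.045,0],"turn":[0,0,0],"hand":0.05}
    - {"translation":[-0.02,-0.045,0],"turn":[0,0,0],"hand":0.05}
    - {"translation":[-0.02,-0.045,0],"turn":[0,0,0],"hand":0.05}

```text
time: 12.3
ee_pos: [0.4364, -0.3409, 0.2526]
eef_rot: [0.994, 0.112, 0.006, 0.001]
ft_force: [1.1, -0.3, -0.2]
width: 0.05
```

```bash
cat > v.py <<'E'
from h import *
cor()
snap('top','t5.png');snap('side','s5.png')
t=cv2.imread('pics/raw_t5.png');s=cv2.imread('pics/raw_s5.png')
R=lambda im,x0,y0,x1,y1,w,h:cv2.resize(im[y0:y1,x0:x1],(w,h),interpolation=cv2.INTER_CUBIC)
cv2.imwrite('pics/c5.png',np.hstack([R(t,290,185,410,275,400,300),R(s,330,165,405,235,321,300)]))
E
python3 v.py
```

```text
t 12.3 p [ 0.4364 -0.3409  0.2526] phi 0.225 turn [0.0014 0.0129 0.    ] move None F [ 1.1 -0.3 -0.2] M [ 0.01 -0.04  0.04] w 0.05 q7 -0.78
```

View pics/c5.png

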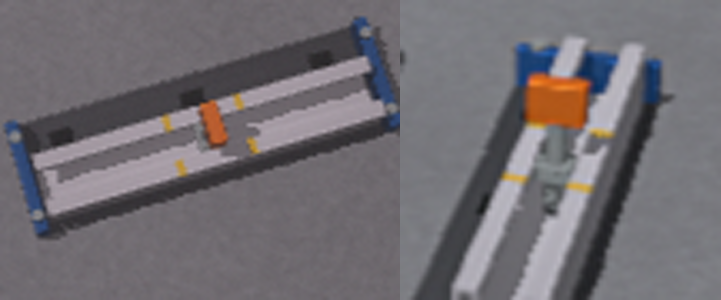

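Both views show the nut upright and crosswise in the slot between the bands. I'll fit its pose numerically and check the other objects.

```bash
python3 - <<'E'
from h import *
ims={n:cv2.imread(f'pics/raw_{n[0]}5.png') for n in('top','side')}
M={};uv={};B={}
for n,(x0,y0,x1,y1) in(('top',(330,205,380,245)),('side',(345,170,390,205))):
    h=cv2.cvtColor(ims[n],cv2.COLOR_BGR2HSV);m=np.zeros(h.shape[:2],np.uint8);m[y0:y1,x0:x1]=cv2.inRange(h,(2,110,40),(16,255,255))[y0:y1,x0:x1]
    k,l,st,c=cv2.connectedComponentsWithStats(m);i=1+st[1:,4].argmax();M[n]=(l==i)*1.;uv[n]=c[i];print(n,c[i],st[i])
    y=cv2.inRange(h,(17,110,120),(32,255,255));k,l,st,c=cv2.connectedComponentsWithStats(y);print([(st[i,4],c[i].round(1)) for i in range(1,k) if st[i,4]>2 and 320<c[i][0]<400])
print('tri',tri(uv).x.round(4))
cost=lambda q:sum(abs(sil(n,box(np.array([q[0]/100,q[1]/100,q[3]/100]),q[2],.018,.007,.014))-M[n]).sum()/M[n].sum() for n in M)
b=minimize(cost,[53.7,-11.9,.2,8.9],method='Nelder-Mead',options=dict(initial_simplex=[[53.7,-11.9,.2,8.9],[54.1,-11.9,.2,8.9],[53.7,-11.5,.2,8.9],[53.7,-11.9,.35,8.9],[53.7,-11.9,.2,9.4]],maxfev=200))
print('grip',b.x.round(3),b.fun)
a,c=cv2.imread('pics/raw_t1.png'),ims['top'];d=cv2.absdiff(a,c).max(2)>40
k,l,st,cc=cv2.connectedComponentsWithStats(d.astype(np.uint8));print([(st[i,4],cc[i].round(0)) for i in range(1,k) if st[i,4]>12])
E
```

```text
top [353.59210526 221.64473684] [350 215   8  14  76]
[(np.int32(10), array([361.1, 215. ])), (np.int32(9), array([339.8, 221.8])), (np.int32(10), array([365.5, 228.1])), (np.int32(11), array([344., 235.]))]
side [366.1257485  188.11377246] [359 182  15  13 167]
[(np.int32(4), array([361.5, 193.8])), (np.int32(7), array([376.6, 195.7])), (np.int32(7), array([356.1, 205.9])), (np.int32(7), array([371.7, 208.3]))]
tri [ 0.5389 -0.1193  0.0887]
grip [ 53.854 -11.911   0.189   8.911] 0.3494580498445833
[(np.int32(1950), array([454., 236.])), (np.int32(162), array([357., 224.])), (np.int32(292), array([215., 259.])), (np.int32(3044), array([583., 312.])), (np.int32(33), array([636., 303.])), (np.int32(21), array([441., 314.])), (np.int32(23), array([630., 313.])), (np.int32(1971), array([607., 361.])), (np.int32(371), array([547., 370.])), (np.int32(15), array([488., 365.])), (np.int32(49), array([629., 381.])), (np.int32(350), array([425., 393.])), (np.int32(27), array([355., 398.]))]
```

```bash
python3 -c "
from h import *
print(order.close_job())"
```

```text
the job is handed in; nothing more can be done
None
```

The spring channel nut is locked in the bench rail, midway between the yellow bands, and the job is handed in at about 12.4 s of the 67 s allowed.

- **Insertion:** I took the nut by its orange grip and lowered it lengthwise through the slot. I pressed it to about 31 mm above the rail mouth, turned it −90°, and let it rise. The largest push I read was about 7 N upward and 4 N sideways.
- **Lock:** As it rose, the force fell from about 4 N to 0 at a grip height of 0.0887 m, against 0.089 m expected when locked. I then opened the hand and backed away.
- **Final pose:** After release, the two cameras put the grip at (0.5385, −0.119, 0.089) with a yaw of 0.19 rad. The rail's yaw measures about 0.20 and its band midpoint about (0.536, −0.119). The grip reads about 2 mm off the slot centre. That equals the grooves' slack and is within camera error, and the nut rose freely to full height.
- **Surroundings:** The bands did not shift in the pictures. Comparing top views from before and after showed changes only at the nut, the rack spot it left, and where the arm and its shadow moved. The arm hid the jar in the last top view, so I could not check that by picture; the path stayed well above it.

During the twist the tool drifted up to 3 mm in x. I brought it back with the sideways force below 4 N. No check failed.

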